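# Four clicks more pressure on the proofing press

### The job

The last proof came out too faint: with a fingertip, push the red lever of the press's pressure dial round clockwise by exactly four clicks from where it stands now, without going past the fourth. Then push the yellow peg of the locking bolt toward the dial until the bolt is fully home, and come away. Only push, without forcing anything: do not pinch, grasp or lift anything, and leave the other things on the table where they are.

Things in the scene. Friction and masses are not known exactly. Their poses are not given: they have to be found in the camera images.
- press: Small blue bench proofing press, fixed; bridge 220 mm wide, bed 250 mm long. Origin under its middle at table height; x along the bed (away from the robot at yaw 0), y along the bridge toward the locking bolt, z up. Bridge top at z = 136 mm. An unused star handle reaches y = -138 mm, z = 133 mm. Only the dial's hub and lever and the bolt's peg stand higher than z = 153 mm.
- dial_centre (a point): Point on the dial's vertical axis (the press's own z axis), 163 mm above the table, at mid-height of the red lever; point x axis points along the lever and turns with it. The dial is a dark wheel with 12 round lobes, 94 mm across, top face 152 mm above the table, carrying a red hub (32 mm across) with one red lever.
- lever_tip (a point): Free end of the red lever at mid-height (163 mm above the table), 52 mm from the dial's axis. The lever is a bar 12 mm thick running radially from the hub to this point, upright sides from 152 to 174 mm above the table, a white line on top. It can be pushed well 30 to 45 mm from the axis.
- dial (a joint): Dial angle, rad, growing clockwise seen from above; 0 = lever along the press's +x; end stops 0 and 3.665. A spring ball clicks it into 12 stops a turn: one click = 0.5236 rad, stops at whole multiples. Starts at rest on stop 0, 1 or 2. At 38 mm from the axis about 4 N takes it off a stop; a little past half-way it jumps ahead of the finger to the next.
- bolt (a joint): Travel of the locking bolt toward the dial, m: 0 to 0.002 drawn back (as it starts), 0.0155 fully home. Slides along the press's y axis (home = toward -y) with about 2 N of friction and stays where it is left. Its nose enters the dial's rim only when the dial stands on a click; otherwise a lobe stops it at 0.006 to 0.009.
- bolt_peg (a point): Centre of the top of the bolt's upright yellow peg, 172 mm above the table: a round peg 12 mm across, standing free from 145 to 172 mm above the table, 88 mm from the dial's axis along the press's +y with the bolt drawn back, 72.5 mm with it home.
- ink_tin: Relief-ink tin, 95 mm across, 101 mm high, standing at the right of the press. Bystander; origin under its middle.
- masking_tape: Roll of cream masking tape, 98 mm across, 24 mm high, lying at the right front. Bystander; origin under its middle.
- black_tape: Roll of black cloth tape, 58 mm across, 19 mm high, lying at the right rear. Bystander; origin under its middle.
- baren: Red-handled printing baren, 70 mm across, 118 mm high, standing at the left front. Bystander; origin under its middle.
- ink_jar: Squat dark ink jar with a screw lid, 49 mm across, 60 mm high, left behind the press. Bystander; origin under its middle.
- ink_tube: Black ink tube lying behind the press, 156 mm long, 54 mm wide, 37 mm high. Bystander; origin under its middle.
- brayer: Black hand roller, 159 by 95 mm, 36 mm high, lying on a marble inking slab behind the press. Bystander; origin under its middle.
- eraser: Eraser in a blue sleeve, 56 by 23 mm, 13 mm high, lying at the right front. Bystander; origin under its middle.

How it is judged:
By the outcome, as a careful person would: the job done as asked, in the order asked, and still so for the second after the job is handed in, with the robot touching nothing.
It also fails if it takes over 51 s, if anything falls off the work surface, if the arm or the gripper's body presses on something with over 40 N, if the wrist force passes 120 N, or if a joint passes its speed limit or range.

### The arm

A 6-joint arm with a two-finger parallel gripper is mounted at the origin on a cart in front of the work surface, level with it; the furniture and walls round the work are solid. World frame = base frame: x ahead of the robot, y to its left, z up, the work surface at z = 0. Lengths are in m, angles in rad, forces in N, time in s.
With the tool pointing down it reaches from about 0.3 to 0.875 m from the base axis. Payload 6.4 kg.
Tool frame: the origin (TCP) lies midway between the tips of the shut fingers; the grasp point (between the pads) lies 19 mm behind it (ctrl.pinch_z is the distance from the TCP to the grasp point, in m); z points along the fingers, y is the line along which they close (so a half turn about z gives the same grasp; the last joint's range is limited). The gripper opens to 85 mm and grips with 20 to 120 N. Pads are 22 mm wide; open, the fingers measure 114 mm over their backs; the gripper's body (76 mm by 85 mm) begins 54 mm behind the grasp point. The pads swing forward as they close: fully open they stand 13 mm farther back than shut.
Start: joints at [-1.508, 0.181, 1.607, -0, 1.354, -0.206], TCP at [0.153, -0.554, 0.231] pointing down, gripper open.
Joint ranges: [-2.99, 2.99], [-0.89, 2.07], [0.3, 2.58], [-1.14, 4.28], [0, 2.63], [-3.12, 3.12]. Speed limits (rad/s): [2.57, 2.57, 3.01, 3.14, 3.14, 3.14].

### API

Orientations are given as a unit quaternion [w, x, y, z].
In Python, from bench import ctrl gives the robot as it stands.
- The arm moves only by the tool apply_moves, never from a script. Its argument "moves" is a list of rows, each an object with "jaw": the opening, from 0 (shut) to 1 (fully open); "offset": the shift along the tool's x, y, z in mm, a list of three; "rot": the turn, a rotation vector about the tool's x, y, z in degrees, a list of three. In form: [{"jaw": jaw, "offset": [dx, dy, dz], "rot": [ax, ay, az]}, ...]. A call has exactly 5 rows; each row shifts and turns the commanded pose from where the row before left it, along the tool's axes as they then stand; what a row does not reach is not made up. A row lasts 1/8 s, in which the tool goes at most 62.5 mm and 10.7 degrees, less where a joint would pass 70% of its speed; a pose out of reach is approached as far as the arm can. A call is refused whole if a number of a shift passes 62.5 or a number of a turn 10.7, either way. A call with a gripper value outside its range is refused whole. The fingers move at their own pace and stop on an object; the grip force is fixed at half the most. Time passes only in rows, so rows that do not move let the fingers close, or fill a call up. It gives the time, the measured TCP pose, the force, the opening and the grip force at its end, in the units of the state.
- ctrl.get_obs(): the state, without advancing time (a new reading comes with each control period).
- ctrl.camera(name): name is "scene" or "top"; returns (picture, depth): 384x512x3 uint8, red, green, blue; 384x512 float32, m along the optical axis (not along the pixel's ray), 0 where there is no reading.
- ctrl.camera_params(name): a dict with "K" (3x3 intrinsics, pixels), "cam_to_world" (4x4, takes a point from camera to world coordinates). Camera axes: x right, y down, z forward; pixel columns grow to the right and rows downward; lengths in m; the calibration is good to about 2 mm. A picture is of the moment at which its call begins. camera_params takes no time and is no camera call.
- ctrl.hand_in(): hands the job in; it is judged then, once.
Trained networks look in the newest picture that a camera, given by its name, has taken for a name from the list of things; names that differ only in an ending like _2 or _b are one class to them, and where a whole thing is asked for, a point or a joint stands for the part that bears it (a point fixed in the world has none). Each returns a list of dicts, best first, with "score" (0 to 1); they miss things now and then, are a little off and sometimes report something else, mostly with a low value. They report only what shows in the picture. A call takes as long as a camera call.
- ctrl.outline_of(camera, target): "region" (384x512 bool, what is visible of it) and "position" ([column, row] in pixels, amid what is visible of it).
The state is a dict: "time_s": time; "q": joint angles; "dq": joint speeds; "joint_efforts": joint torques, N m; "eef_pos": TCP position; "eef_rot": TCP orientation; "wrist_force": force on the tool from outside, world axes, zero at the start; "torque": the same for the moment, N m; "opening": opening from 0.0 (shut) to 1.0 (fully open); "grasp_force": force on a finger pad.
Only numpy, scipy, OpenCV 4.12 (cv2) and the standard library are available. Lean on these libraries where they do the work, as an engineer would, in place of code of your own. Each camera call takes 0.05 s, during which the arm holds its last target. There are 200 camera calls.

## Working session

There is one attempt and no reset: what is moved stays moved. The work goes in short steps, Python scripts to look and compute and a tool call to move; the robot and the scene stay as the last step left them, time stands still between calls to the robot, and variables do not carry over. Pictures are saved under pics/ and viewed, at most 10 in all, crops included, and the job is handed in when it is done.

Besides the shell and the picture viewer there is one more tool, called after "Request:" by a JSON object that holds its "name" and its "arguments", one argument or row to a line. apply_moves: Moves the arm, as the interface text tells. Its arguments: {"type":"object","properties":{"moves":{"type":"array"}},"required":["moves"]}

```bash
mkdir -p pics; cat > h.py <<'E'
import numpy as np, cv2
from bench import ctrl
def shot(n,f=None):
    im,d=ctrl.camera(n)
    if f: cv2.imwrite('pics/'+f,im[:,:,::-1])
    p=ctrl.camera_params(n); K=np.array(p['K']);T=np.array(p['cam_to_world'])
    v,u=np.mgrid[:384,:512]
    P=np.stack([(u-K[0,2])/K[0,0]*d,(v-K[1,2])/K[1,1]*d,d],-1)@T[:3,:3].T+T[:3,3]
    P[d==0]=np.nan
    return im,P,K,T
def ray(K,T,px,z):
    r=T[:3,:3]@np.array([(px[0]-K[0,2])/K[0,0],(px[1]-K[1,2])/K[1,1],1.]);c=T[:3,3]
    return c+r*(z-c[2])/r[2]
E
python3 - <<'E'
from h import *
np.set_printoptions(precision=4,suppress=True)
for n in('top','scene'):
    im,P,K,T=shot(n,n+'1.png')
    print(n,T[:3,3],T[:3,2],K[0,0])
    for t in('dial','lever_tip','bolt_peg','dial_centre','press'):
        for o in ctrl.outline_of(n,t)[:1]:
            r=o['region']; print(t,round(o['score'],2),o['position'],r.sum(),np.nanmedian(P[r],0))
s=ctrl.get_obs();print(s['time_s'],s['eef_pos'],s['eef_rot'])
E
```

```text
top [ 0.4602 -0.0108  1.359 ] [ 0.1425 -0.0016 -0.9898] 498.0537059098617
dial 0.64 [229.8, 197.3] 983 [0.5881 0.0492 0.1534]
lever_tip 0.68 [228.3, 199.8] 998 [0.5879 0.049  0.1535]
dial_centre 0.73 [228.0, 198.2] 1082 [0.5899 0.0492 0.1531]
press 0.82 [232.5, 205.1] 6966 [0.5764 0.0456 0.1059]
scene [-0.1854  0.6466  0.7666] [ 0.6509 -0.5321 -0.5415] 450.76057942687544
dial 0.74 [239.8, 217.8] 6038 [0.5625 0.0713 0.0741]
lever_tip 0.86 [236.8, 190.6] 631 [0.5804 0.0588 0.1523]
dial_centre 0.82 [241.8, 192.3] 677 [0.5807 0.0581 0.1522]
press 0.95 [240.0, 217.4] 6101 [0.5623 0.0703 0.0732]
0.6 [ 0.1527 -0.5544  0.2313] [-0.     0.991  0.134  0.   ]
```

View pics/top1.png

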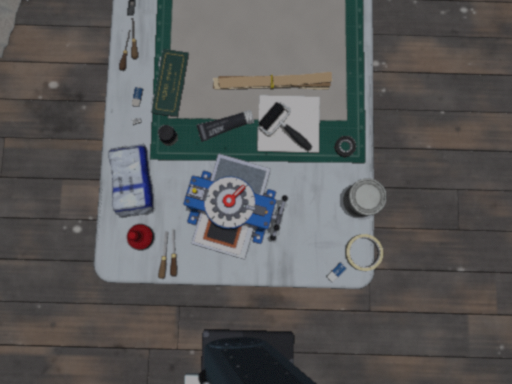

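View pics/scene1.png

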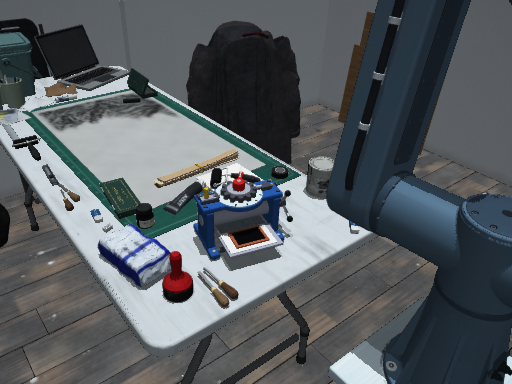

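The press is at (230,201) in the top view, with the star handle on the right and the bolt on the left. The lever seems to point up and to the right. I'll enlarge both views and fit the shapes.

```bash
python3 - <<'E'
from h import *
np.set_printoptions(precision=4,suppress=True)
cr=[]
for n,(u0,v0) in (('top',(180,150)),('scene',(190,160))):
    im,P,K,T=shot(n)
    cr.append(cv2.resize(im[v0:v0+100,u0:u0+100,::-1],(400,400) if 0 else (400,400),interpolation=cv2.INTER_CUBIC))
    hsv=cv2.cvtColor(im,cv2.COLOR_RGB2HSV).astype(int); H,S,V=hsv[...,0],hsv[...,1],hsv[...,2]
    sub=np.zeros(H.shape,bool); sub[v0:v0+100,u0:u0+75 if n=='scene' else u0+100]=1
    red=sub&((H<7)|(H>172))&(S>150)&(V>90)&(P[...,2]>.145)
    yel=sub&(H>18)&(H<35)&(S>110)&(P[...,2]>.13)
    blue=sub&(H>100)&(H<125)&(S>120)&(P[...,2]>.11)&(P[...,2]<.15)
    for k,m in(('red',red),('yel',yel),('blue',blue)):
        v,u=np.nonzero(m)
        if len(u)==0: print(n,k,0);continue
        print(n,k,len(u),'px',u.mean(),v.mean(),'box',u.min(),u.max(),v.min(),v.max(),'P',np.nanmedian(P[m],0),np.nanmax(P[m],0))
    if n=='top':
        v,u=np.nonzero(red)
        X=np.array([ray(K,T,(a,b),.174)[:2] for a,b in zip(u,v)])
        print('red pts',(X*1000).round(0).astype(int).tolist())
    v,u=np.nonzero(blue); X=np.array([ray(K,T,(a,b),.136)[:2] for a,b in zip(u,v)]).astype(np.float32)
    print('blue rect',cv2.minAreaRect(X))
cv2.imwrite('pics/crop1.png',np.hstack(cr))
E
```

```text
top red 85 px 229.94117647058823 199.49411764705883 box 223 243 189 206 P [0.5889 0.0464 0.1746] [0.616  0.0637 0.1803]
top yel 17 px 198.35294117647058 191.58823529411765 box 192 266 188 212 P [0.6105 0.1338 0.1723] [0.6154 0.1392 0.1763]
top blue 871 px 235.02181400688863 204.8105625717566 box 184 275 176 229 P [ 0.5823 -0.0122  0.1366] [0.6506 0.1616 0.1481]
red pts [[616, 17], [614, 19], [611, 21], [609, 23], [606, 26], [601, 54], [601, 52], [601, 50], [601, 47], [601, 45], [601, 42], [601, 40], [601, 38], [598, 59], [598, 57], [598, 54], [598, 52], [598, 49], [599, 47], [599, 45], [599, 42], [599, 40], [599, 38], [599, 35], [596, 61], [596, 59], [596, 57], [596, 45], [596, 42], [596, 40], [596, 37], [593, 61], [593, 59], [594, 42], [594, 40], [594, 37], [591, 61], [591, 59], [591, 42], [591, 40], [592, 37], [588, 63], [588, 61], [589, 59], [589, 42], [589, 40], [589, 37], [586, 63], [586, 61], [586, 59], [587, 42], [587, 40], [587, 37], [584, 61], [584, 59], [584, 56], [584, 44], [584, 42], [584, 39], [584, 37], [581, 61], [581, 58], [581, 56], [581, 54], [582, 47], [582, 44], [582, 42], [582, 39], [579, 58], [579, 56], [579, 54], [579, 51], [579, 49], [579, 46], [579, 44], [579, 42], [579, 39], [577, 56], [577, 54], [577, 51], [577, 49], [577, 46], [577, 42], [574, 51], [574, 49]]
blue rect ((0.5764318704605103, 0.05243290215730667), (0.21711765229701996, 0.10436297208070755), 75.53881072998047)
scene red 80 px 239.0125 180.5375 box 233 244 172 186 P [0.589  0.0483 0.1735] [0.6223 0.0653 0.1769]
scene yel 53 px 206.0188679245283 192.32075471698113 box 204 208 187 198 P [0.61   0.1358 0.162 ] [0.6156 0.1414 0.1742]
scene blue 550 px 225.49636363636364 204.9490909090909 box 194 264 180 218 P [0.5752 0.1188 0.1336] [0.6514 0.1658 0.1495]
blue rect ((0.573176920413971, 0.06621047854423523), (0.20439165830612183, 0.11620362848043442), 75.5851821899414)
```

View pics/crop1.png

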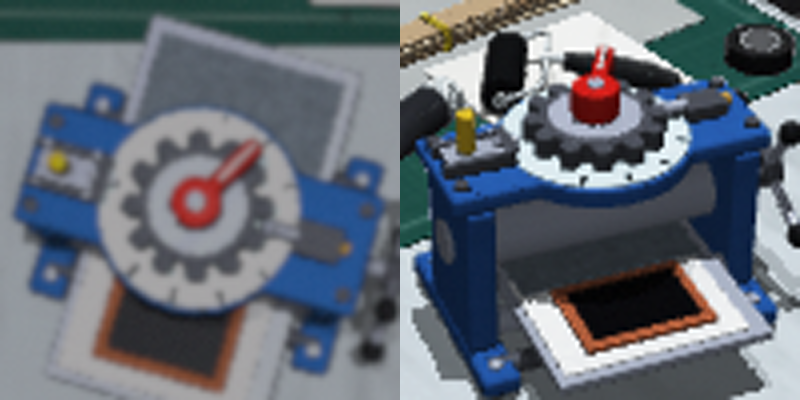

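Top crop: the hub is at full-frame pixel (228.7,200.3), giving a dial centre near (0.5875, 0.0495). The lever tip is at about (245,185.5) and the peg at about (194.5,190.3). From those, press yaw is about -14.7° and dial angle about 33°, so it stands on stop 1 and the target is stop 5. I'll go over the ccw side of the lever with the fingers shut.

Request:
{"name": "apply_moves", "arguments": {
  "moves": [
    {"jaw":0,"offset":[41,-29.5,0],"rot":[0,0,0]},
    {"jaw":0,"offset":[41,-29.5,0],"rot":[0,0,0]},
    {"jaw":0,"offset":[41,-29.5,0],"rot":[0,0,0]},
    {"jaw":0,"offset":[41,-29.5,0],"rot":[0,0,0]},
    {"jaw":0,"offset":[41,-29.5,0],"rot":[0,0,0]}
  ]
}}

```text
time_s: 1.32
eef_pos: [0.312, -0.3564, 0.2315]
eef_rot: [0.0, 0.991, 0.134, 0.0]
wrist_force: [0.7, -0.1, -0.5]
opening: -0.005
grasp_force: 0.0
```

Request:
{"name": "apply_moves", "arguments": {
  "moves": [
    {"jaw":0,"offset":[41,-29.5,0],"rot":[0,0,0]},
    {"jaw":0,"offset":[41,-29.5,0],"rot":[0,0,0]},
    {"jaw":0,"offset":[41,-29.5,0],"rot":[0,0,0]},
    {"jaw":0,"offset":[41,-29.5,0],"rot":[0,0,0]},
    {"jaw":0,"offset":[41,-29.5,0],"rot":[0,0,0]}
  ]
}}

```text
time_s: 1.95
eef_pos: [0.4706, -0.1597, 0.2316]
eef_rot: [0.0, 0.991, 0.134, 0.0]
wrist_force: [-0.1, -0.5, 0.0]
opening: 0.001
grasp_force: 0.0
```

Request:
{"name": "apply_moves", "arguments": {
  "moves": [
    {"jaw":0,"offset":[41,-29.5,0],"rot":[0,0,0]},
    {"jaw":0,"offset":[41,-29.5,0],"rot":[0,0,0]},
    {"jaw":0,"offset":[41,-29.5,0],"rot":[0,0,0]},
    {"jaw":0,"offset":[41,-29.5,0],"rot":[0,0,0]},
    {"jaw":0,"offset":[41,-29.5,0],"rot":[0,0,0]}
  ]
}}

```text
time_s: 2.58
eef_pos: [0.6291, 0.037, 0.2314]
eef_rot: [0.0, 0.991, 0.134, 0.0]
wrist_force: [1.1, -0.7, -0.2]
opening: -0.0
grasp_force: 0.0
```

Request:
{"name": "apply_moves", "arguments": {
  "moves": [
    {"jaw":0,"offset":[0,0,0],"rot":[0,0,-10]},
    {"jaw":0,"offset":[0,0,0],"rot":[0,0,-10]},
    {"jaw":0,"offset":[0,0,0],"rot":[0,0,-10]},
    {"jaw":0,"offset":[0,0,0],"rot":[0,0,0]},
    {"jaw":0,"offset":[0,0,0],"rot":[0,0,0]}
  ]
}}

```text
time_s: 3.2
eef_pos: [0.6281, 0.0355, 0.2313]
eef_rot: [-0.0, 0.923, 0.384, -0.0]
wrist_force: [0.1, -0.2, -0.7]
opening: -0.003
grasp_force: 0.0
```

Request:
{"name": "apply_moves", "arguments": {
  "moves": [
    {"jaw":0,"offset":[14,0,0],"rot":[0,0,0]},
    {"jaw":0,"offset":[0,0,20],"rot":[0,0,0]},
    {"jaw":0,"offset":[0,0,15],"rot":[0,0,0]},
    {"jaw":0,"offset":[0,0,0],"rot":[0,0,0]},
    {"jaw":0,"offset":[0,0,0],"rot":[0,0,0]}
  ]
}}

```text
time_s: 3.82
eef_pos: [0.6379, 0.0454, 0.1961]
eef_rot: [-0.0, 0.923, 0.386, -0.0]
wrist_force: [0.5, -0.1, -0.1]
opening: 0.003
grasp_force: 0.0
```

```bash
python3 - <<'E'
from h import *
cr=[]
for n,(u0,v0) in (('top',(180,150)),('scene',(190,140))):
    im,P,K,T=shot(n)
    cr.append(cv2.resize(im[v0:v0+100,u0:u0+100,::-1],(400,400),interpolation=cv2.INTER_CUBIC))
cv2.imwrite('pics/crop2.png',np.hstack(cr))
E
```

```text
(no output)
```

View pics/crop2.png

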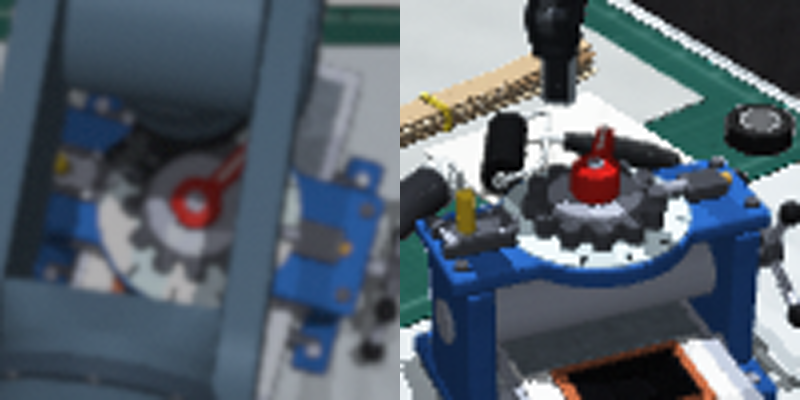

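The scene crop shows the shut fingertips just left of and behind the lever (tip at crop (558,100)) and clear of it. Next I lower and approach.

Request:
{"name": "apply_moves", "arguments": {
  "moves": [
    {"jaw":0,"offset":[0,0,18],"rot":[0,0,0]},
    {"jaw":0,"offset":[0,0,18],"rot":[0,0,0]},
    {"jaw":0,"offset":[0,0,0],"rot":[0,0,0]},
    {"jaw":0,"offset":[-5,0,0],"rot":[0,0,0]},
    {"jaw":0,"offset":[0,0,0],"rot":[0,0,0]}
  ]
}}

```text
time_s: 4.55
eef_pos: [0.6346, 0.0416, 0.1609]
eef_rot: [0.0, 0.923, 0.386, 0.0]
wrist_force: [0.9, -0.6, -0.8]
opening: 0.001
grasp_force: 0.0
```

Request:
{"name": "apply_moves", "arguments": {
  "moves": [
    {"jaw":0,"offset":[-3,0,0],"rot":[0,0,0]},
    {"jaw":0,"offset":[-3,0,0],"rot":[0,0,0]},
    {"jaw":0,"offset":[-2,0,0],"rot":[0,0,0]},
    {"jaw":0,"offset":[0,0,0],"rot":[0,0,0]},
    {"jaw":0,"offset":[0,0,0],"rot":[0,0,0]}
  ]
}}

```text
time_s: 5.18
eef_pos: [0.6293, 0.0364, 0.1607]
eef_rot: [0.0, 0.923, 0.386, 0.001]
wrist_force: [2.7, 2.1, 0.8]
opening: -0.001
grasp_force: 1.7
```

Contact, at d≈20 and r≈39 (about 3.4 N). I turn about the dial axis in steps, checking force as I go.

Request:
{"name": "apply_moves", "arguments": {
  "moves": [
    {"jaw":0,"offset":[-2.8,1.2,0],"rot":[0,0,4]},
    {"jaw":0,"offset":[-2.8,1.2,0],"rot":[0,0,4]},
    {"jaw":0,"offset":[-2.8,1.2,0],"rot":[0,0,4]},
    {"jaw":0,"offset":[0,0,0],"rot":[0,0,0]},
    {"jaw":0,"offset":[0,0,0],"rot":[0,0,0]}
  ]
}}

```text
time_s: 5.8
eef_pos: [0.6245, 0.0279, 0.16]
eef_rot: [-0.0, 0.958, 0.288, -0.001]
wrist_force: [-0.2, 0.9, 0.1]
opening: -0.001
grasp_force: 0.0
```

Request:
{"name": "apply_moves", "arguments": {
  "moves": [
    {"jaw":0,"offset":[-1.4,0.6,0],"rot":[0,0,2]},
    {"jaw":0,"offset":[-1.4,0.6,0],"rot":[0,0,2]},
    {"jaw":0,"offset":[0,0,0],"rot":[0,0,0]},
    {"jaw":0,"offset":[0,0,0],"rot":[0,0,0]},
    {"jaw":0,"offset":[0,0,0],"rot":[0,0,0]}
  ]
}}

```text
time_s: 6.42
eef_pos: [0.6232, 0.0256, 0.1603]
eef_rot: [-0.0, 0.967, 0.254, 0.0]
wrist_force: [-0.2, -0.1, -0.1]
opening: 0.002
grasp_force: 0.0
```

Request:
{"name": "apply_moves", "arguments": {
  "moves": [
    {"jaw":0,"offset":[-2.8,1.2,0],"rot":[0,0,4]},
    {"jaw":0,"offset":[-2.8,1.2,0],"rot":[0,0,4]},
    {"jaw":0,"offset":[-1.4,0.6,0],"rot":[0,0,2]},
    {"jaw":0,"offset":[0,0,0],"rot":[0,0,0]},
    {"jaw":0,"offset":[0,0,0],"rot":[0,0,0]}
  ]
}}

```text
time_s: 7.05
eef_pos: [0.6183, 0.0198, 0.1603]
eef_rot: [0.0, 0.986, 0.169, 0.0]
wrist_force: [-0.3, 0.1, 0.4]
opening: 0.001
grasp_force: 0.1
```

Request:
{"name": "apply_moves", "arguments": {
  "moves": [
    {"jaw":0,"offset":[-1.4,0.6,0],"rot":[0,0,2]},
    {"jaw":0,"offset":[-1.4,0.6,0],"rot":[0,0,2]},
    {"jaw":0,"offset":[0,0,0],"rot":[0,0,0]},
    {"jaw":0,"offset":[0,0,0],"rot":[0,0,0]},
    {"jaw":0,"offset":[0,0,0],"rot":[0,0,0]}
  ]
}}

```text
time_s: 7.68
eef_pos: [0.6161, 0.0179, 0.1604]
eef_rot: [-0.0, 0.991, 0.134, 0.0]
wrist_force: [2.7, 3.2, 0.1]
opening: -0.005
grasp_force: 2.0
```

Contact came back after exactly 30°, so one click is done. Click 2 next.

Request:
{"name": "apply_moves", "arguments": {
  "moves": [
    {"jaw":0,"offset":[-2.7,1.2,0],"rot":[0,0,4]},
    {"jaw":0,"offset":[-2.7,1.2,0],"rot":[0,0,4]},
    {"jaw":0,"offset":[-2.7,1.2,0],"rot":[0,0,4]},
    {"jaw":0,"offset":[0,0,0],"rot":[0,0,0]},
    {"jaw":0,"offset":[0,0,0],"rot":[0,0,0]}
  ]
}}

```text
time_s: 8.3
eef_pos: [0.6084, 0.0124, 0.1602]
eef_rot: [0.0, 1.0, 0.03, -0.0]
wrist_force: [0.3, -0.0, 0.3]
opening: -0.002
grasp_force: 0.0
```

Request:
{"name": "apply_moves", "arguments": {
  "moves": [
    {"jaw":0,"offset":[-1.4,0.6,0],"rot":[0,0,2]},
    {"jaw":0,"offset":[-1.4,0.6,0],"rot":[0,0,2]},
    {"jaw":0,"offset":[0,0,0],"rot":[0,0,0]},
    {"jaw":0,"offset":[0,0,0],"rot":[0,0,0]},
    {"jaw":0,"offset":[0,0,0],"rot":[0,0,0]}
  ]
}}

```text
time_s: 8.93
eef_pos: [0.606, 0.0113, 0.1603]
eef_rot: [-0.0, 1.0, -0.005, 0.0]
wrist_force: [0.3, 0.5, -0.7]
opening: -0.001
grasp_force: 0.0
```

Request:
{"name": "apply_moves", "arguments": {
  "moves": [
    {"jaw":0,"offset":[-2.7,1.2,0],"rot":[0,0,4]},
    {"jaw":0,"offset":[-2.7,1.2,0],"rot":[0,0,4]},
    {"jaw":0,"offset":[-1.4,0.6,0],"rot":[0,0,2]},
    {"jaw":0,"offset":[0,0,0],"rot":[0,0,0]},
    {"jaw":0,"offset":[0,0,0],"rot":[0,0,0]}
  ]
}}

```text
time_s: 9.55
eef_pos: [0.5991, 0.0088, 0.1603]
eef_rot: [-0.0, 0.996, -0.092, 0.0]
wrist_force: [-0.0, -0.7, -0.5]
opening: -0.0
grasp_force: 0.0
```

Request:
{"name": "apply_moves", "arguments": {
  "moves": [
    {"jaw":0,"offset":[-1.4,0.6,0],"rot":[0,0,2]},
    {"jaw":0,"offset":[-1.4,0.6,0],"rot":[0,0,2]},
    {"jaw":0,"offset":[0,0,0],"rot":[0,0,0]},
    {"jaw":0,"offset":[0,0,0],"rot":[0,0,0]},
    {"jaw":0,"offset":[0,0,0],"rot":[0,0,0]}
  ]
}}

```text
time_s: 10.18
eef_pos: [0.5962, 0.0082, 0.1604]
eef_rot: [-0.0, 0.992, -0.127, 0.0]
wrist_force: [3.3, 1.5, -1.2]
opening: 0.001
grasp_force: 1.7
```

Request:
{"name": "apply_moves", "arguments": {
  "moves": [
    {"jaw":0,"offset":[-2.7,1.2,0],"rot":[0,0,4]},
    {"jaw":0,"offset":[-2.7,1.2,0],"rot":[0,0,4]},
    {"jaw":0,"offset":[-1.4,0.6,0],"rot":[0,0,2]},
    {"jaw":0,"offset":[0,0,0],"rot":[0,0,0]},
    {"jaw":0,"offset":[0,0,0],"rot":[0,0,0]}
  ]
}}

```text
time_s: 10.8
eef_pos: [0.5881, 0.0074, 0.16]
eef_rot: [0.0, 0.977, -0.213, -0.001]
wrist_force: [0.6, 0.8, 0.1]
opening: 0.002
grasp_force: 0.0
```

Request:
{"name": "apply_moves", "arguments": {
  "moves": [
    {"jaw":0,"offset":[-1.3,0.6,0],"rot":[0,0,2]},
    {"jaw":0,"offset":[-1.3,0.6,0],"rot":[0,0,2]},
    {"jaw":0,"offset":[-1.3,0.6,0],"rot":[0,0,2]},
    {"jaw":0,"offset":[0,0,0],"rot":[0,0,0]},
    {"jaw":0,"offset":[0,0,0],"rot":[0,0,0]}
  ]
}}

```text
time_s: 11.42
eef_pos: [0.5843, 0.0075, 0.1603]
eef_rot: [0.0, 0.965, -0.264, -0.0]
wrist_force: [-0.2, -1.3, 0.4]
opening: -0.001
grasp_force: 0.0
```

Request:
{"name": "apply_moves", "arguments": {
  "moves": [
    {"jaw":0,"offset":[-2.6,1.2,0],"rot":[0,0,4]},
    {"jaw":0,"offset":[-2.6,1.2,0],"rot":[0,0,4]},
    {"jaw":0,"offset":[0,0,0],"rot":[0,0,0]},
    {"jaw":0,"offset":[0,0,0],"rot":[0,0,0]},
    {"jaw":0,"offset":[0,0,0],"rot":[0,0,0]}
  ]
}}

```text
time_s: 12.05
eef_pos: [0.5788, 0.0083, 0.1603]
eef_rot: [-0.0, 0.944, -0.33, 0.0]
wrist_force: [0.2, 0.9, 0.1]
opening: 0.001
grasp_force: 0.0
```

Request:
{"name": "apply_moves", "arguments": {
  "moves": [
    {"jaw":0,"offset":[-1.3,0.6,0],"rot":[0,0,2]},
    {"jaw":0,"offset":[-1.3,0.6,0],"rot":[0,0,2]},
    {"jaw":0,"offset":[0,0,0],"rot":[0,0,0]},
    {"jaw":0,"offset":[0,0,0],"rot":[0,0,0]},
    {"jaw":0,"offset":[0,0,0],"rot":[0,0,0]}
  ]
}}

```text
time_s: 12.68
eef_pos: [0.576, 0.009, 0.1603]
eef_rot: [-0.0, 0.932, -0.363, 0.0]
wrist_force: [-0.7, 0.1, 0.3]
opening: -0.005
grasp_force: 0.0
```

Request:
{"name": "apply_moves", "arguments": {
  "moves": [
    {"jaw":0,"offset":[-1.4,0.6,0],"rot":[0,0,2]},
    {"jaw":0,"offset":[0,0,0],"rot":[0,0,0]},
    {"jaw":0,"offset":[0,0,0],"rot":[0,0,0]},
    {"jaw":0,"offset":[0,0,0],"rot":[0,0,0]},
    {"jaw":0,"offset":[0,0,0],"rot":[0,0,0]}
  ]
}}

```text
time_s: 13.3
eef_pos: [0.5746, 0.0095, 0.1603]
eef_rot: [-0.0, 0.925, -0.379, 0.0]
wrist_force: [1.4, -0.2, -0.0]
opening: -0.002
grasp_force: 0.6
```

Request:
{"name": "apply_moves", "arguments": {
  "moves": [
    {"jaw":0,"offset":[-1.4,0.6,0],"rot":[0,0,2]},
    {"jaw":0,"offset":[0,0,0],"rot":[0,0,0]},
    {"jaw":0,"offset":[0,0,0],"rot":[0,0,0]},
    {"jaw":0,"offset":[0,0,0],"rot":[0,0,0]},
    {"jaw":0,"offset":[0,0,0],"rot":[0,0,0]}
  ]
}}

```text
time_s: 13.92
eef_pos: [0.5731, 0.0101, 0.1604]
eef_rot: [-0.0, 0.918, -0.396, 0.0]
wrist_force: [2.0, -1.3, -1.2]
opening: 0.001
grasp_force: 1.0
```

Three clicks are done and the finger is in contact again. The fourth goes slowly.

Request:
{"name": "apply_moves", "arguments": {
  "moves": [
    {"jaw":0,"offset":[-1.4,0.6,0],"rot":[0,0,2]},
    {"jaw":0,"offset":[-1.4,0.6,0],"rot":[0,0,2]},
    {"jaw":0,"offset":[-1.4,0.6,0],"rot":[0,0,2]},
    {"jaw":0,"offset":[-1.4,0.6,0],"rot":[0,0,2]},
    {"jaw":0,"offset":[0,0,0],"rot":[0,0,0]}
  ]
}}

```text
time_s: 14.55
eef_pos: [0.567, 0.0131, 0.1602]
eef_rot: [0.0, 0.889, -0.459, -0.001]
wrist_force: [0.2, -0.4, 0.6]
opening: -0.001
grasp_force: 0.2
```

Request:
{"name": "apply_moves", "arguments": {
  "moves": [
    {"jaw":0,"offset":[-1.4,0.6,0],"rot":[0,0,2]},
    {"jaw":0,"offset":[0,0,0],"rot":[0,0,0]},
    {"jaw":0,"offset":[-1.4,0.6,0],"rot":[0,0,2]},
    {"jaw":0,"offset":[0,0,0],"rot":[0,0,0]},
    {"jaw":0,"offset":[0,0,0],"rot":[0,0,0]}
  ]
}}

```text
time_s: 15.18
eef_pos: [0.5649, 0.0145, 0.1602]
eef_rot: [-0.0, 0.872, -0.489, -0.0]
wrist_force: [0.4, 0.6, 0.5]
opening: 0.002
grasp_force: 0.0
```

Request:
{"name": "apply_moves", "arguments": {
  "moves": [
    {"jaw":0,"offset":[-1.4,0.6,0],"rot":[0,0,2]},
    {"jaw":0,"offset":[-1.4,0.6,0],"rot":[0,0,2]},
    {"jaw":0,"offset":[0,0,0],"rot":[0,0,0]},
    {"jaw":0,"offset":[10,0,0],"rot":[0,0,0]},
    {"jaw":0,"offset":[0,0,0],"rot":[0,0,0]}
  ]
}}

```text
time_s: 15.8
eef_pos: [0.5677, 0.0065, 0.1604]
eef_rot: [0.0, 0.854, -0.52, 0.0]
wrist_force: [-0.9, -0.4, -0.2]
opening: 0.003
grasp_force: 0.0
```

Request:
{"name": "apply_moves", "arguments": {
  "moves": [
    {"jaw":0,"offset":[0,0,-25],"rot":[0,0,0]},
    {"jaw":0,"offset":[0,0,-25],"rot":[0,0,0]},
    {"jaw":0,"offset":[0,0,-10],"rot":[0,0,-10]},
    {"jaw":0,"offset":[0,0,0],"rot":[0,0,-10]},
    {"jaw":0,"offset":[0,0,0],"rot":[0,0,-10]}
  ]
}}

```text
time_s: 16.42
eef_pos: [0.5673, 0.0072, 0.2205]
eef_rot: [-0.0, 0.961, -0.278, 0.0]
wrist_force: [-1.3, 0.1, -0.2]
opening: -0.004
grasp_force: 0.0
```

Request:
{"name": "apply_moves", "arguments": {
  "moves": [
    {"jaw":0,"offset":[0,0,0],"rot":[0,0,-10]},
    {"jaw":0,"offset":[0,0,0],"rot":[0,0,-10]},
    {"jaw":0,"offset":[0,0,0],"rot":[0,0,-10]},
    {"jaw":0,"offset":[0,0,0],"rot":[0,0,-10]},
    {"jaw":0,"offset":[0,0,0],"rot":[0,0,-10]}
  ]
}}

```text
time_s: 17.05
eef_pos: [0.5672, 0.0072, 0.2202]
eef_rot: [-0.0, 0.988, 0.154, -0.0]
wrist_force: [0.5, -0.7, 0.0]
opening: 0.006
grasp_force: 0.0
```

Request:
{"name": "apply_moves", "arguments": {
  "moves": [
    {"jaw":0,"offset":[0,0,0],"rot":[0,0,-10]},
    {"jaw":0,"offset":[0,0,0],"rot":[0,0,-10]},
    {"jaw":0,"offset":[0,0,0],"rot":[0,0,-10]},
    {"jaw":0,"offset":[0,0,0],"rot":[0,0,-10]},
    {"jaw":0,"offset":[0,0,0],"rot":[0,0,-10]}
  ]
}}

```text
time_s: 17.68
eef_pos: [0.5672, 0.0072, 0.2202]
eef_rot: [-0.0, 0.83, 0.557, -0.0]
wrist_force: [0.7, 1.1, -0.5]
opening: -0.001
grasp_force: 0.0
```

Request:
{"name": "apply_moves", "arguments": {
  "moves": [
    {"jaw":0,"offset":[0,0,0],"rot":[0,0,-7.5]},
    {"jaw":0,"offset":[41,2.2,0],"rot":[0,0,0]},
    {"jaw":0,"offset":[41,2.2,0],"rot":[0,0,0]},
    {"jaw":0,"offset":[41,2.2,0],"rot":[0,0,0]},
    {"jaw":0,"offset":[41,2.2,0],"rot":[0,0,0]}
  ]
}}

```text
time_s: 18.3
eef_pos: [0.6188, 0.1645, 0.2202]
eef_rot: [-0.0, 0.794, 0.608, -0.0]
wrist_force: [0.6, -0.7, 0.5]
opening: -0.001
grasp_force: 0.0
```

```bash
python3 - <<'E'
from h import *
cr=[]
for n,(u0,v0) in (('top',(180,150)),('scene',(190,140))):
    im,P,K,T=shot(n)
    cr.append(cv2.resize(im[v0:v0+100,u0:u0+100,::-1],(400,400),interpolation=cv2.INTER_CUBIC))
cv2.imwrite('pics/crop3.png',np.hstack(cr))
s=ctrl.get_obs();print(s['eef_pos'],s['eef_rot'])
E
```

```text
[0.61886258 0.1668988  0.2200909 ] [-4.48635396e-04  7.92815515e-01  6.09461288e-01  5.44945923e-04]
```

View pics/crop3.png

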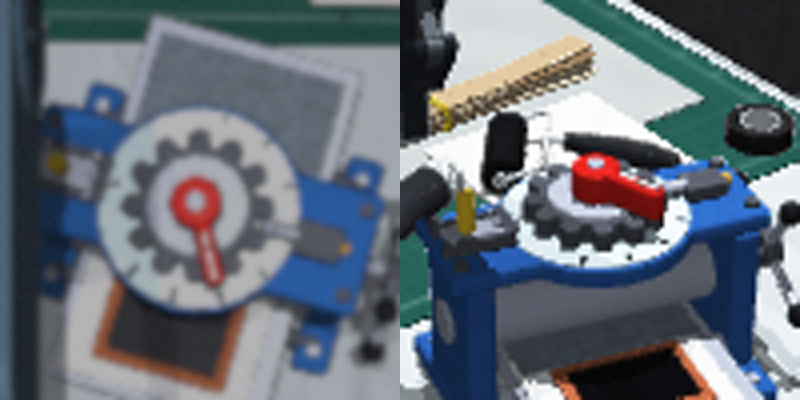

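The top crop shows the lever from (195,201) to (214,282), about 120° clockwise of the start, so it stands on stop 5. I'll lower behind the peg and push.

Request:
{"name": "apply_moves", "arguments": {
  "moves": [
    {"jaw":0,"offset":[0,0,20],"rot":[0,0,0]},
    {"jaw":0,"offset":[0,0,20],"rot":[0,0,0]},
    {"jaw":0,"offset":[0,0,20],"rot":[0,0,0]},
    {"jaw":0,"offset":[0,0,0],"rot":[0,0,0]},
    {"jaw":0,"offset":[0,0,0],"rot":[0,0,0]}
  ]
}}

```text
time_s: 19.02
eef_pos: [0.6187, 0.1631, 0.1605]
eef_rot: [0.0, 0.794, 0.608, 0.0]
wrist_force: [-0.2, 0.5, -0.0]
opening: -0.003
grasp_force: 0.0
```

Request:
{"name": "apply_moves", "arguments": {
  "moves": [
    {"jaw":0,"offset":[-4,0,0],"rot":[0,0,0]},
    {"jaw":0,"offset":[-4,0,0],"rot":[0,0,0]},
    {"jaw":0,"offset":[-4,0,0],"rot":[0,0,0]},
    {"jaw":0,"offset":[0,0,0],"rot":[0,0,0]},
    {"jaw":0,"offset":[0,0,0],"rot":[0,0,0]}
  ]
}}

```text
time_s: 19.65
eef_pos: [0.6153, 0.1518, 0.1604]
eef_rot: [0.0, 0.794, 0.608, -0.0]
wrist_force: [0.1, 0.1, 0.5]
opening: -0.0
grasp_force: 0.0
```

Request:
{"name": "apply_moves", "arguments": {
  "moves": [
    {"jaw":0,"offset":[-2,0,0],"rot":[0,0,0]},
    {"jaw":0,"offset":[-2,0,0],"rot":[0,0,0]},
    {"jaw":0,"offset":[-2,0,0],"rot":[0,0,0]},
    {"jaw":0,"offset":[-2,0,0],"rot":[0,0,0]},
    {"jaw":0,"offset":[0,0,0],"rot":[0,0,0]}
  ]
}}

```text
time_s: 20.27
eef_pos: [0.6132, 0.1438, 0.1603]
eef_rot: [0.0, 0.794, 0.608, -0.0]
wrist_force: [0.3, 0.6, 0.6]
opening: -0.0
grasp_force: 0.5
```

Request:
{"name": "apply_moves", "arguments": {
  "moves": [
    {"jaw":0,"offset":[-1.5,0,0],"rot":[0,0,0]},
    {"jaw":0,"offset":[-1.5,0,0],"rot":[0,0,0]},
    {"jaw":0,"offset":[-1,0,0],"rot":[0,0,0]},
    {"jaw":0,"offset":[0,0,0],"rot":[0,0,0]},
    {"jaw":0,"offset":[0,0,0],"rot":[0,0,0]}
  ]
}}

```text
time_s: 20.9
eef_pos: [0.6121, 0.1401, 0.1603]
eef_rot: [0.0, 0.794, 0.608, -0.0]
wrist_force: [0.2, 1.2, -0.0]
opening: -0.002
grasp_force: 0.5
```

Request:
{"name": "apply_moves", "arguments": {
  "moves": [
    {"jaw":0,"offset":[-1,0,0],"rot":[0,0,0]},
    {"jaw":0,"offset":[-1,0,0],"rot":[0,0,0]},
    {"jaw":0,"offset":[0,0,0],"rot":[0,0,0]},
    {"jaw":0,"offset":[0,0,0],"rot":[0,0,0]},
    {"jaw":0,"offset":[0,0,0],"rot":[0,0,0]}
  ]
}}

```text
time_s: 21.52
eef_pos: [0.6117, 0.1382, 0.1603]
eef_rot: [0.0, 0.794, 0.608, -0.0]
wrist_force: [1.0, 1.6, -0.5]
opening: 0.003
grasp_force: 0.6
```

Request:
{"name": "apply_moves", "arguments": {
  "moves": [
    {"jaw":0,"offset":[-1,0,0],"rot":[0,0,0]},
    {"jaw":0,"offset":[-1,0,0],"rot":[0,0,0]},
    {"jaw":0,"offset":[0,0,0],"rot":[0,0,0]},
    {"jaw":0,"offset":[0,0,0],"rot":[0,0,0]},
    {"jaw":0,"offset":[0,0,0],"rot":[0,0,0]}
  ]
}}

```text
time_s: 22.15
eef_pos: [0.6115, 0.1378, 0.1605]
eef_rot: [-0.001, 0.794, 0.608, 0.001]
wrist_force: [2.4, 7.1, -0.7]
opening: 0.002
grasp_force: 3.6
```

Request:
{"name": "apply_moves", "arguments": {
  "moves": [
    {"jaw":0,"offset":[-1,0,0],"rot":[0,0,0]},
    {"jaw":0,"offset":[0,0,0],"rot":[0,0,0]},
    {"jaw":0,"offset":[0,0,0],"rot":[0,0,0]},
    {"jaw":0,"offset":[0,0,0],"rot":[0,0,0]},
    {"jaw":0,"offset":[0,0,0],"rot":[0,0,0]}
  ]
}}

```text
time_s: 22.78
eef_pos: [0.6115, 0.1376, 0.1606]
eef_rot: [-0.001, 0.794, 0.608, 0.002]
wrist_force: [3.4, 8.7, -0.6]
opening: 0.003
grasp_force: 5.1
```

The stop is firm at a TCP distance of about 91 mm, which matches home. I come away and check.

Request:
{"name": "apply_moves", "arguments": {
  "moves": [
    {"jaw":0,"offset":[10,0,0],"rot":[0,0,0]},
    {"jaw":0,"offset":[10,0,0],"rot":[0,0,0]},
    {"jaw":0,"offset":[0,0,-30],"rot":[0,0,0]},
    {"jaw":0,"offset":[0,0,-40],"rot":[0,0,0]},
    {"jaw":0,"offset":[40,0,0],"rot":[0,0,0]}
  ]
}}

```text
time_s: 23.4
eef_pos: [0.629, 0.1921, 0.235]
eef_rot: [0.002, 0.795, 0.607, 0.003]
wrist_force: [0.4, 0.9, 1.3]
opening: 0.001
grasp_force: 0.0
```

```bash
python3 - <<'E'
from h import *
np.set_printoptions(precision=4,suppress=True)
cr=[]
for n,(u0,v0) in (('top',(180,150)),('scene',(190,140))):
    im,P,K,T=shot(n)
    cr.append(cv2.resize(im[v0:v0+100,u0:u0+100,::-1],(400,400),interpolation=cv2.INTER_CUBIC))
    if n=='scene':
        hsv=cv2.cvtColor(im,cv2.COLOR_RGB2HSV).astype(int); H,S=hsv[...,0],hsv[...,1]
        m=np.zeros(H.shape,bool);m[160:260,190:265]=1
        m&=(H>18)&(H<35)&(S>110)&(P[...,2]>.13); p=np.nanmedian(P[m],0); print(m.sum(),p,np.hypot(*(p[:2]-[.5875,.0495])))
cv2.imwrite('pics/crop4.png',np.hstack(cr))
E
```

```text
45 [0.6064 0.1213 0.1613] 0.07429519500611885
```

View pics/crop4.png

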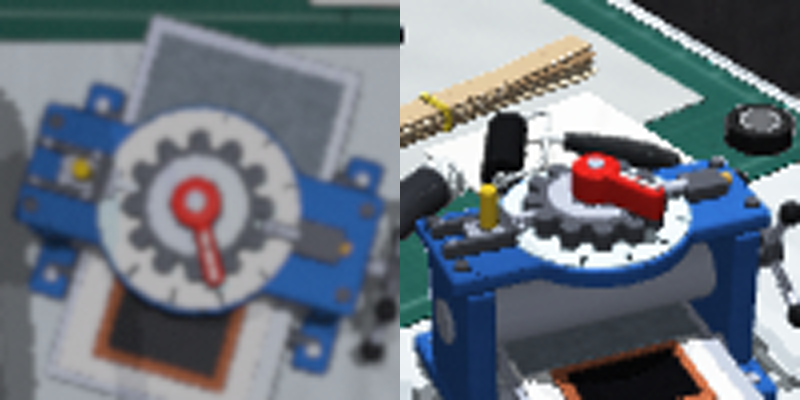

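In the picture the peg has moved in to about 74 mm (crop (83,168)) and the lever is unchanged at stop 5. The arm is clear.

```bash
python3 -c "
from bench import ctrl
print(ctrl.hand_in())"
```

```text
the job is handed in; nothing more can be done
None
```

The red lever was pushed four clicks clockwise, from stop 1 to stop 5. The bolt was then pushed until it met a firm stop at home, and the arm came away clear before I handed the job in at about 23 s.

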